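# Lock a castor axle with its R-clip

### The arm

A 6-joint arm with a two-finger parallel gripper is mounted at the origin on the work surface. World frame = base frame: x ahead of the robot, y to its left, z up, the work surface at z = 0. Lengths are in mm, angles in degrees, forces in N, time in s.
With the tool pointing down it reaches from about 300 to 850 mm from the base axis. Payload 4.2 kg.
Tool frame: the origin (TCP) lies between the finger pads; the fingertips stand 11 mm ahead of it and the grasp point (between the pads) lies 8 mm behind it (env.tips_ahead is the distance from the TCP to the fingertips, in mm); z points along the fingers, y is the line along which they close (so a half turn about z gives the same grasp; the last joint's range is limited). The gripper opens to 91 mm and grips with 3 to 60 N. Pads are 32 mm wide; open, the fingers measure 118 mm over their backs; the gripper's body (76 mm by 178 mm) begins 60 mm behind the grasp point.
Start: joints at [73.453, 18.312, 89.639, -0, 72.044, -1.146], TCP at [152.707, 554.367, 224.976] pointing down, gripper open.
Joint ranges: [-177.97, 177.97], [-48.28, 115.42], [12.27, 149.76], [-77.06, 257.06], [2.81, 150.46], [-146.56, 146.56]. Speed limits (degrees/s): [147.25, 147.25, 180, 180, 180, 180].

### API

Orientations are given as [roll, pitch, yaw] about the fixed x, y, z axes, in that order (R = Rz(yaw) Ry(pitch) Rx(roll)).
In Python, from workcell import env, cams gives the robot as it stands.
- The arm moves only by the tool step_arm, never from a script. Its arguments are lists of equal length, an entry for each row: "linear": the shift along the tool's x, y, z in units of 30 cm (1.0 is 30 cm), a list of three; "turn": the turn about the tool's z in units of 360 degrees (1.0 is 360 degrees). In form: {"linear": [[tx, ty, tz], ...], "turn": [turn, ...]}. A call has 1 to 20 rows; each row is the pose to reach, as a shift and turn from the pose commanded when the call began, along the tool's axes at that moment, turning the shorter way round; what a row does not reach only later rows make up. A row lasts 1/8 s, in which the tool goes at most 62.5 mm and 10.7 degrees, less where a joint would pass 70% of its speed; a pose out of reach is approached as far as the arm can. A call with a number of a shift or a turn outside -1 to 1 is refused whole. A call with a gripper value outside its range is refused whole. "fingers" is the closure, from -1 (fully open) to 1 (shut), so that 0 is half open, set as the call begins (left out, the last holds). The fingers move at their own pace and stop on an object; "force" is the grip in N (left out, the last holds). Time passes only in rows, so rows that repeat a pose let the fingers close. It gives the time, the measured TCP pose, the force, the opening and the grip force at its end, in the units of the state.
- env.state(): the state, without advancing time (a new reading comes with each control period).
- cams.grab_frame(name): name is "scene" or "top" or "wrist"; returns a dict with "color" (480x640x3 uint8, blue, green, red), "fx", "fy", "cx", "cy" (pixels), "extrinsics" (4x4, takes a point from camera to world coordinates); the wrist camera has in their place "tool_from_camera" (4x4, takes a point from camera to tool coordinates, whose origin is the TCP and whose axes are the flange's). Camera axes: x right, y down, z forward; pixel columns grow to the right and rows downward; lengths in mm; the calibration is good to about 2 mm. A picture is of the moment at which its call begins: read the wrist's pose just before it. There is no depth.
- env.job_done(): hands the job in; it is judged then, once.
The state is a dict: "time_s": time; "qpos": joint angles; "qvel": joint speeds; "effort": joint torques, N m; "ee_pos": TCP position; "ee_rot": TCP orientation; "force": force on the tool from outside, world axes, zero at the start; "torque": the same for the moment, N m; "gripper_width": finger opening in mm; "gripper_force": force on a finger pad.
Only numpy, scipy, OpenCV 4.12 (cv2) and the standard library are available. Lean on these libraries where they do the work, as an engineer would, in place of code of your own. Each camera call takes 0.05 s, during which the arm holds its last target. There are 200 camera calls.

### The job

The castor on the bench has its axle partly pulled out: push the axle home until its head meets the fork, then take the long R-clip (long leg with a springy bow) from the clip stand and push its straight leg down through the cross hole in the axle's other end until the bow springs over the axle and the clip sits fully down. The axle may have turned a little, so feel for the hole and do not force anything: never ram the axle or press the clip hard. Let go at the end, and leave the other pins, the tools and the other things where they are.

Things in the scene. Friction and masses are not known exactly. Their poses are not given: they have to be found in the camera images.
- fork: Fixed bare-steel castor, wheel up. Origin: centre of its 100 x 90 x 8 mm plate's underside, z up, y along the axle from head to drilled end. Cheeks 6 mm thick, outer faces at y = -25 and 25 mm, 44 mm wide, up to z = 97 mm; rubber wheel 90 mm across, 30 wide, up to z = 120 mm; 30 mm round boss on the +y cheek, y = 25 to 39 mm. Axle line at x = 0, z = 75 mm.
- axle (a joint): How far the axle is pulled out towards the fork's -y, in m: 0 = home (head against the cheek, hard stop), 0.014 to 0.030 at the start. It slides stiffly (about 5 N) and stays where it is left.
- axle_head (a point): Centre of the outer (-y) face of the axle's round head, 30 mm across and 7 mm thick; moves with the axle, axes as the fork's. Push it towards the fork's +y.
- bore (a point): Point on the axle's centre line at the cross hole; slides with the axle, axes as the fork's (they do NOT turn with the rod). Rod 20 mm across, ending 11.5 mm past this point towards +y; the boss is 8 mm behind it when home. Hole right through, 6.5 mm wide across the axle, 7 mm along it. It is inside the boss or cheek until the axle is home.
- bore_top (a point): 10 mm above the bore point: the rod's top. The hole's upper mouth would be here, but the rod is turned about its centre line by up to 0.6 rad either way (unmeasured), so the mouth lies up to 5.6 mm to the fork's +x or -x. The rod turns stiffly (0.07 N m): a leg tip 3 to 6 mm inside the hole can drag it upright, level, with about 10 N. Grip the clip firmly for that.
- clip: The long R-clip, about 65 g, standing leg down in the stand. Origin: centre of the underside of its black moulded head, z up, away from the leg. Head 22 (x) x 12 (y) x 34 mm high, can be gripped by either pair of faces. Straight leg: 5 mm steel wire, flat tip, along -z to z = -60 mm. Springy bow beside it on the +x side, ending at z = -34 mm.
- leg_tip (a point): End of the clip's straight leg, 60 mm below the head's underside.
- clip_seat (a point): Point on the clip's leg 10.5 mm below the head's underside, axes as the clip's: at the bore point when the clip is fully down, with the head's underside resting on top of the axle and the axle between leg and bow.
- bow_nose (a point): Innermost point of the bow's wire centre line: x = 8.5, z = -22 mm in the clip's frame when relaxed. The bow is 5 mm wire in the clip's xz plane, from the head's underside out to x = 16 mm, in to this nose, and out again to x = 18 mm at its end. Clip goes on with the leg upright and the bow's plane square to the axle, bow to either side.
- bow (a joint): How far the bow is sprung open away from the leg, in rad: 0 = relaxed; about 0.1 while the nose passes the axle's side, then it springs back to near 0. Getting it over needs a push of roughly 5 to 15 N.
- rack: Clip stand, fixed grey plastic block 32 (x) x 134 (y) x 32 mm high, with three round upright holes at y = -45, 0 and 45 mm, 7.2 mm in diameter and 25 mm deep, each holding one pin or clip. Origin: centre of its underside.
- clip_short: Short R-clip of another size in the stand (not to be used): head 22 x 12 x 24 mm, leg 40 mm, small stiff bow. Origin: centre of the head's underside.
- pin_plain: Straight locking pin in the stand (not to be used): same head and leg as the long clip but no bow. Origin: centre of the head's underside.
- spanner: Steel spanner 160 mm long lying flat; leave alone. Origin: under its middle.
- washer: Steel washer 34 mm in diameter, 4 mm thick; leave alone. Origin: centre of its underside.
- grease: White grease jar 52 mm in diameter, 60 mm high; leave alone. Origin: centre of its underside.
- spray: Blue spray can 52 mm in diameter, 120 mm high; leave alone. Origin: centre of its underside.
- spare_wheel: Spare castor wheel lying flat, 90 mm in diameter, 30 mm high; leave alone. Origin: centre of its underside.
- mug: White mug 76 mm in diameter, 90 mm high; leave alone. Origin: centre of its underside.
Things that resemble listed ones, but are neither listed nor needed, are in the scene too. What is shaped like the clip but green or white is not meant.

How it is judged:
By the outcome, as a careful person would: the job done as asked, in the order asked, and still so for the second after the job is handed in, with the robot touching nothing.
It also fails if it takes over 72 s, if anything falls off the work surface, if the arm or the gripper's body presses on something with over 40 N, if the wrist force passes 120 N, or if a joint passes its speed limit or range.

## Working session

There is one attempt and no reset: what is moved stays moved. The work goes in short steps, Python scripts to look and compute and a tool call to move; the robot and the scene stay as the last step left them, time stands still between calls to the robot, and variables do not carry over. Pictures are saved under pics/ and viewed, at most 10 in all, crops included, and the job is handed in when it is done.

Besides the shell and the picture viewer there is one more tool, called after ">>>" in YAML: its name, and indented under it one key for each argument. step_arm: Moves the arm, as the interface text tells. Its arguments: {"type":"object","properties":{"linear":{"type":"array"},"turn":{"type":"array"},"fingers":{"type":"number"},"force":{"type":"number"}},"required":["linear","turn"]}

```bash
ls; mkdir -p pics
python3 - <<'E'
from workcell import env,cams
import cv2,numpy as np,json
print(env.state())
for n in("scene","top"):
    f=cams.grab_frame(n);cv2.imwrite(f"pics/{n}0.png",f["color"]);print(n,f["fx"],f["fy"],f["cx"],f["cy"],np.round(f["extrinsics"],4).tolist())
f=cams.grab_frame("wrist");cv2.imwrite("pics/wrist0.png",f["color"]);print(f["fx"],f["cx"],f["cy"],np.round(f["tool_from_camera"],4).tolist())
E
```

```text
pics
{'time_s': 0.0, 'qpos': array([ 7.34532051e+01,  1.83504678e+01,  8.97077282e+01, -1.02242741e-03,
        7.20436614e+01, -1.14531342e+00]), 'qvel': array([-0.00854091,  0.00715708, -0.04838838,  0.03897451, -0.01798881,
       -0.11971796]), 'effort': array([ 4.37198105e-04, -4.12465632e+01, -2.31974745e+01,  7.27726263e-02,
        4.57722740e-02, -1.52077764e-04]), 'ee_pos': array([152.56579881, 553.87312917, 224.12307224]), 'ee_rot': array([-1.79898143e+02, -1.06407059e-03,  1.64598834e+02]), 'force': array([ 0.90885865,  0.48547932, -0.080847  ]), 'torque': array([ 0.04820736,  0.07698738, -0.0204031 ]), 'gripper_force': 0.0, 'gripper_width': 91.0868147674481}
scene 600.723051302174 600.723051302174 318.1210823372948 232.81505548308974 [[0.7549, 0.5157, -0.4052, 1001.2722], [0.6558, -0.5855, 0.4766, -580.5194], [0.0086, -0.6255, -0.7802, 985.3918], [0.0, 0.0, 0.0, 1.0]]
top 546.8045498033187 546.8045498033187 315.6900628082177 237.74910810179182 [[0.021, -0.9972, 0.072, 465.7358], [-0.9996, -0.0223, -0.0185, 8.0042], [0.0201, -0.0716, -0.9972, 1281.2191], [0.0, 0.0, 0.0, 1.0]]
423.3021202581713 322.1909498996511 241.29856324733186 [[-0.0004, -0.9594, -0.282, 80.0405], [1.0, -0.0003, -0.0004, -0.3702], [0.0003, -0.282, 0.9594, -159.7244], [0.0, 0.0, 0.0, 1.0]]
```

View pics/scene0.png

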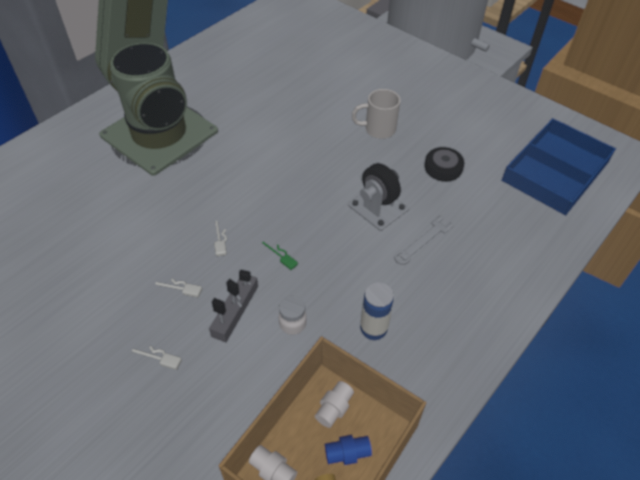

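View pics/top0.png

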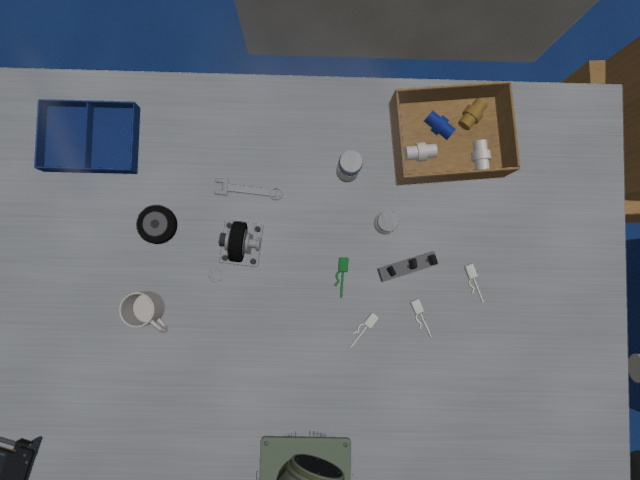

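The scene shows the castor at (378,193) and the rack at (234,305) holding three black heads. In the top view the castor is at (240,243), with the axle head on the left and the boss on the right, and the rack is at (408,266). I'll zoom in next.

Run:
```python
import cv2,numpy as np
s=cv2.imread("pics/scene0.png");t=cv2.imread("pics/top0.png")
c=lambda i,x,y,w=70,h=50:cv2.resize(i[y-h//1:y+h,x-w:x+w][:, :],(400,300),interpolation=cv2.INTER_CUBIC)
a=np.vstack([np.hstack([c(s,234,300,60,45),c(s,378,193,60,45)]),np.hstack([c(t,408,264,48,36),c(t,240,243,40,30)])])
cv2.imwrite("pics/z0.png",a)
```

```text
(no output)
```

View pics/z0.png

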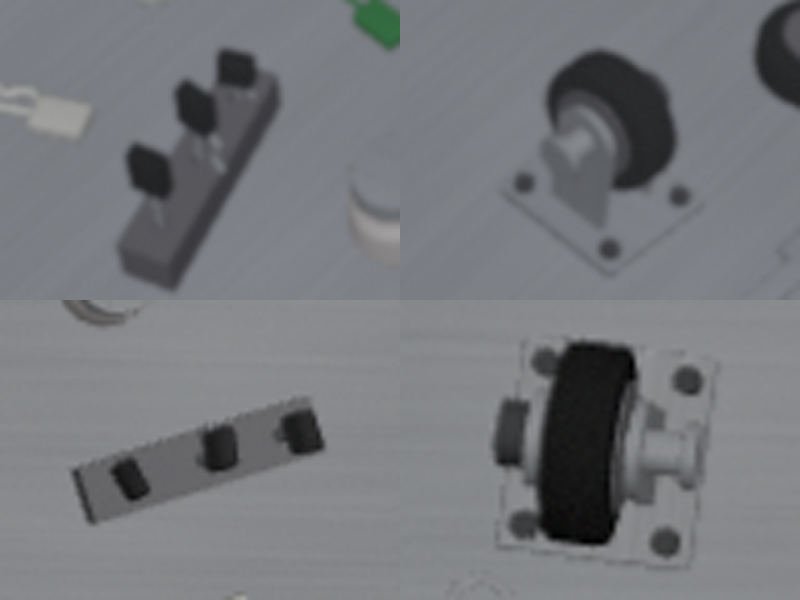

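```bash
cat > h.py <<'E'
from workcell import env,cams
import cv2,numpy as np
from scipy.spatial.transform import Rotation as Ro
def pose():
    s=env.state();T=np.eye(4);T[:3,:3]=Ro.from_euler("xyz",s["ee_rot"],degrees=True).as_matrix();T[:3,3]=s["ee_pos"];return T,s
def grab(n,save=None):
    T,s=pose();f=cams.grab_frame(n)
    f["T"]=T@f["tool_from_camera"] if n=="wrist" else f["extrinsics"]
    if save:cv2.imwrite("pics/"+save,f["color"])
    return f
def ray(f,u,v):
    d=f["T"][:3,:3]@np.array([(u-f["cx"])/f["fx"],(v-f["cy"])/f["fy"],1]);return f["T"][:3,3],d/np.linalg.norm(d)
def onz(f,u,v,z):
    o,d=ray(f,u,v);return o+d*(z-o[2])/d[2]
def tri(rs):
    A=sum(np.eye(3)-np.outer(d,d) for o,d in rs);b=sum((np.eye(3)-np.outer(d,d))@o for o,d in rs);return np.linalg.solve(A,b)
def proj(f,p):
    c=np.linalg.inv(f["T"])@np.r_[p,1];return np.round([f["fx"]*c[0]/c[2]+f["cx"],f["fy"]*c[1]/c[2]+f["cy"]],1)
def move(target,yaw):
    "rows: linear units and turn to go from present pose to target xyz, yaw"
    T,s=pose();l=T[:3,:3].T@(np.array(target)-T[:3,3])/300
    dy=(yaw-s["ee_rot"][2]+180)%360-180
    print("lin",np.round(l,4),"turn",round(-dy/360,4),"(yaw now %.2f)"%s["ee_rot"][2])
E
python3 - <<'E'
from h import *
f=grab("top");g=grab("scene")
P=[onz(f,u,v,8) for u,v in[(224.4,220.4),(263.6,224.6),(258,266.6),(219.4,262.6)]]
P=np.array(P);print(P.round(1));c=P.mean(0);d=P[1]+P[2]-P[0]-P[3];print("fork",c.round(1),"ydir deg",np.degrees(np.arctan2(d[1],d[0])))
# rack heads: top vs scene
for n,a,b in(("far",(390.5,271),(245,275)),("mid",(412,264),(233,288)),("near",(432,260),(219,306))):
    print(n,tri([ray(f,*a),ray(g,*b)]).round(1))
R=np.array([onz(f,u,v,32) for u,v in[(377.7,268.3),(433.5,251.5),(438,264),(382,280.5)]]);print("rack",R.mean(0).round(1),(R[1]+R[2]-R[0]-R[3]).round(1))
E
```

```text
[[593.5 198.1   8. ]
 [585.8 106.6   8. ]
 [487.6 116.9   8. ]
 [494.9 206.5   8. ]]
fork [540.4 157.    8. ] ydir deg -94.76586252903415
far [ 484.  -182.6   60.7]
mid [ 500.1 -226.3   82.6]
near [ 509.9 -269.6   84.9]
rack [ 495.7 -227.6   32. ] [  81.7 -256.2    0. ]
```

```bash
python3 -c "
from h import *
move([547,255,200],175.2)"
```

```text
lin [-1.5321 -0.6123  0.0824] turn -0.0294 (yaw now 164.60)
```

>>> step_arm:
  linear:
    - [-0.2,-0.1,0]
    - [-0.4,-0.2,0]
    - [-0.6,-0.3,0]
    - [-0.8,-0.4,0]
    - [-0.95,-0.45,0.0]
    - [-0.95,-0.45,0.0]
  turn: [-0.01,-0.02,-0.0294,-0.0294,-0.0294,-0.0294]
  fingers: 1
  force: 20

```text
time_s: 1.0
ee_pos: [394.4, 346.1, 224.9]
ee_rot: [-180.0, 0.0, 174.9]
force: [-0.2, -0.1, 0.3]
gripper_width: 33.8
gripper_force: 0.0
```

```bash
python3 -c "
from h import *
move([547,255,200],175.2)"
```

```text
lin [-0.5339 -0.2567  0.0835] turn -0.001 (yaw now 174.85)
```

>>> step_arm:
  linear:
    - [-0.15,-0.07,0.02]
    - [-0.3,-0.14,0.04]
    - [-0.45,-0.2,0.06]
    - [-0.53,-0.256,0.0833]
    - [-0.53,-0.256,0.0833]
  turn: [0,0,-0.001,-0.001,-0.001]

```text
time_s: 1.62
ee_pos: [543.9, 258.3, 198.9]
ee_rot: [-180.0, -0.1, 175.4]
force: [-1.0, 0.9, 0.3]
gripper_width: 0.6
gripper_force: 0.0
```

```bash
python3 -c "
from h import *
f=grab('wrist','w1.png');p=pose();print(p[1]['ee_pos'],p[1]['ee_rot'],p[1]['gripper_width'])
y=np.array([-.083,-.9965,0]);c=np.array([540.4,157,0])
for q in(c+[0,0,8],c-54*y+[0,0,75],c+39*y+[0,0,75],c-32*y+[0,0,75]):print(proj(f,q))
"
```

```text
[543.05447258 259.09433001 199.35781141] [ 1.79995060e+02 -1.05665490e-01  1.75509056e+02] 0.3799288232512379
[204. 221.]
[255.4 243.7]
[122.5 243.3]
[224.  243.6]
```

View pics/w1.png

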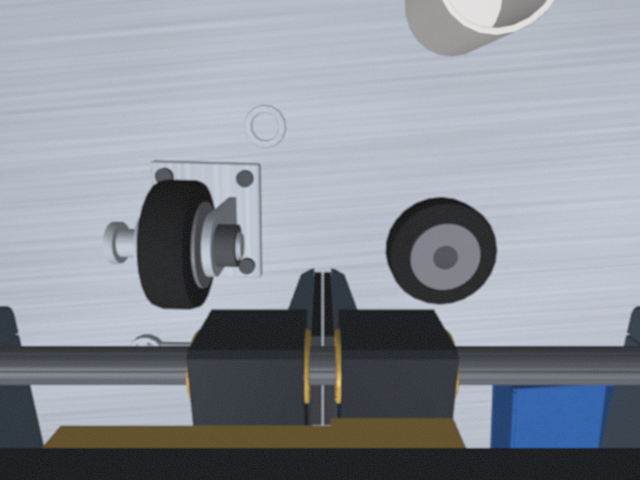

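Correction: the wrist view shows the flanged head with the light rod at (115,243), on the world −y side. The dark boss is at (228,246), on the +y side. So fork +y is about world +y, and the push has to come from −y.

```bash
python3 -c "
from h import *
f=grab('wrist')
for n,u,v,z in(('hface',103,243,78),('plate',260.5,163,8),('plate',262,275,8),('plate left top',152,161,8),('bossR',243,246,75),('ax at head',115,242.5,75)):print(n,onz(f,u,v,z).round(1))
print(pose()[1]['ee_pos'])
move([532,60,199],175.2)
"
```

```text
hface [534.6 106.9  78. ]
plate [495.  211.7   8. ]
plate [592.4 201.3   8. ]
plate left top [486.4 123.3   8. ]
bossR [545.2 202.7  75. ]
ax at head [535.6 113.7  75. ]
[542.6992154  259.54312995 199.78623585]
lin [-0.0159 -0.6659  0.0023] turn 0.001 (yaw now 175.57)
```

>>> step_arm:
  linear:
    - [-0.0,-0.15,0]
    - [-0.01,-0.3,0]
    - [-0.015,-0.45,0]
    - [-0.015,-0.6,0]
    - [-0.015,-0.666,0.0]
    - [-0.015,-0.666,0.0]
    - [-0.015,-0.666,0.0]
    - [-0.015,-0.666,0.0]
  turn: [0,0,0,0,0.001,0.001,0.001,0.001]

```text
time_s: 2.72
ee_pos: [532.7, 60.5, 199.9]
ee_rot: [180.0, -0.0, 175.3]
force: [0.0, -0.5, 0.6]
gripper_width: 0.6
gripper_force: 0.0
```

```bash
python3 -c "
from h import *
f=grab('wrist','w2.png');p=pose();print(p[1]['ee_pos'],p[1]['ee_rot'],p[1]['gripper_width'])
"
```

```text
[532.6516195   60.29169997 199.85600079] [ 1.79977570e+02 -7.01678961e-03  1.75274364e+02] 0.5032311316818203
```

View pics/w2.png

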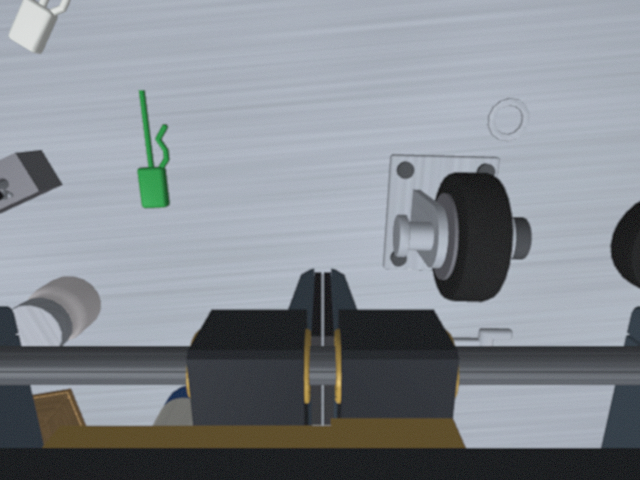

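The flange head's outer edge is at about (393,240), with the exposed light rod behind it up to 433. The boss is on the far side at (523,238). The head is therefore out by roughly 20 mm on the −y side.

```bash
python3 -c "
from h import *
f=grab('wrist')
for n,u,v,z in(('hface',393,243,62),('hface top',401,220,88),('plateTL',391,155,8),('plateBL',385,268,8),('plateTR',500,157,8),('ax at head',403,236,88),('bossend',531,238,80)):print(n,onz(f,u,v,z).round(1))
move([534.5,70,76],175.2)
"
```

```text
hface [545.5 110.9  62. ]
hface top [522.  112.9  88. ]
plateTL [487.2 120.1   8. ]
plateBL [584.8 111.1   8. ]
plateTR [496.2 208.8   8. ]
ax at head [533.1 113.9  88. ]
bossend [544.2 202.8  80. ]
lin [-0.0035  0.0333  0.4127] turn 0.0002 (yaw now 175.26)
```

>>> step_arm:
  linear:
    - [0,0.03,0.15]
    - [-0.006,0.033,0.3]
    - [-0.008,0.033,0.4]
    - [-0.008,0.033,0.413]
    - [-0.008,0.05,0.413]
    - [-0.008,0.07,0.413]
    - [-0.008,0.08,0.413]
    - [-0.008,0.09,0.413]
    - [-0.008,0.09,0.413]
  turn: [0,0,0,0,0,0,0,0,0]

```text
time_s: 3.95
ee_pos: [537.3, 86.0, 76.3]
ee_rot: [180.0, 0.0, 175.2]
force: [0.1, -0.8, -0.1]
gripper_width: 0.5
gripper_force: 0.0
```

Now I'll push slowly in 1.5 mm steps.

>>> step_arm:
  linear:
    - [0,0.01,0]
    - [0,0.02,0]
    - [0,0.025,0]
    - [0,0.03,0]
    - [0,0.035,0]
    - [0,0.04,0]
    - [0,0.045,0]
    - [0,0.05,0]
    - [0,0.055,0]
    - [0,0.06,0]
  turn: [0,0,0,0,0,0,0,0,0,0]

```text
time_s: 5.2
ee_pos: [538.7, 102.8, 76.1]
ee_rot: [-179.9, -0.0, 175.2]
force: [0.4, -5.1, 0.1]
gripper_width: 0.2
gripper_force: 2.6
```

>>> step_arm:
  linear:
    - [0,0.004,0]
    - [0,0.008,0]
    - [0,0.012,0]
    - [0,0.016,0]
    - [0,0.02,0]
    - [0,0.024,0]
    - [0,0.026,0]
  turn: [0,0,0,0,0,0,0]

```text
time_s: 6.08
ee_pos: [539.5, 110.5, 76.1]
ee_rot: [-179.9, 0.0, 175.2]
force: [0.7, -5.3, 0.4]
gripper_width: 0.5
gripper_force: 2.5
```

>>> step_arm:
  linear:
    - [0,0.002,0]
    - [0,0.004,0]
    - [0,0.006,0]
    - [0,0.008,0]
    - [0,0.008,0]
  turn: [0,0,0,0,0]

```text
time_s: 6.7
ee_pos: [539.8, 112.9, 76.1]
ee_rot: [-179.9, 0.0, 175.2]
force: [0.3, -5.2, -0.1]
gripper_width: 0.2
gripper_force: 2.4
```

>>> step_arm:
  linear:
    - [0,0.002,0]
    - [0,0.004,0]
    - [0,0.006,0]
    - [0,0.006,0]
  turn: [0,0,0,0]

```text
time_s: 7.2
ee_pos: [540.0, 114.7, 76.1]
ee_rot: [-179.9, 0.0, 175.2]
force: [1.0, -5.4, 1.2]
gripper_width: 0.6
gripper_force: 2.5
```

>>> step_arm:
  linear:
    - [0,0.002,0]
    - [0,0.004,0]
    - [0,0.006,0]
    - [0,0.006,0]
  turn: [0,0,0,0]

```text
time_s: 7.7
ee_pos: [540.1, 116.6, 76.1]
ee_rot: [-179.9, 0.0, 175.2]
force: [1.4, -5.4, 1.1]
gripper_width: 0.4
gripper_force: 2.4
```

>>> step_arm:
  linear:
    - [0,0.002,0]
    - [0,0.004,0]
    - [0,0.006,0]
    - [0,0.006,0]
  turn: [0,0,0,0]

```text
time_s: 8.2
ee_pos: [540.2, 117.3, 76.1]
ee_rot: [-179.8, 0.0, 175.3]
force: [0.8, -8.8, 1.2]
gripper_width: 0.7
gripper_force: 4.4
```

>>> step_arm:
  linear:
    - [0,0.002,0]
    - [0,0.003,0]
    - [0,0.003,0]
  turn: [0,0,0]

```text
time_s: 8.57
ee_pos: [540.2, 117.4, 76.1]
ee_rot: [-179.7, 0.0, 175.3]
force: [1.5, -12.0, 0.9]
gripper_width: 0.4
gripper_force: 5.8
```

>>> step_arm:
  linear:
    - [0,-0.05,0]
    - [0,-0.08,-0.05]
    - [0,-0.08,-0.2]
    - [0,-0.08,-0.35]
    - [-0.03,0.03,-0.4]
    - [-0.1,0.18,-0.4]
    - [-0.13,0.31,-0.35]
    - [-0.13,0.31,-0.2]
    - [-0.13,0.31,-0.1]
    - [-0.13,0.31,-0.1]
    - [-0.13,0.31,-0.1]
  turn: [0,0,0,0,0,0,0,0,0,0,0]

```text
time_s: 9.95
ee_pos: [587.8, 209.9, 108.0]
ee_rot: [179.9, 0.2, 175.2]
force: [0.4, 0.3, 0.2]
gripper_width: 0.4
gripper_force: 0.0
```

```bash
python3 -c "
from h import *
f=grab('wrist','w3.png');p=pose();print(p[1]['ee_pos'],p[1]['ee_rot'],p[1]['force'])
y=np.array([.083,.9965,0]);c=np.array([540.4,161.5,0])
for q in(c+47*y+[0,0,85],c+39*y+[0,0,75],c+58.5*y+[0,0,75]):print(proj(f,q))
"
```

```text
[588.07970187 209.89870918 108.34517669] [179.89043673   0.20211741 175.1594348 ] [ 0.59834066 -0.04633382  0.72837921]
[311.1 204.3]
[294.3 200. ]
[336.6 199.9]
```

View pics/w3.png

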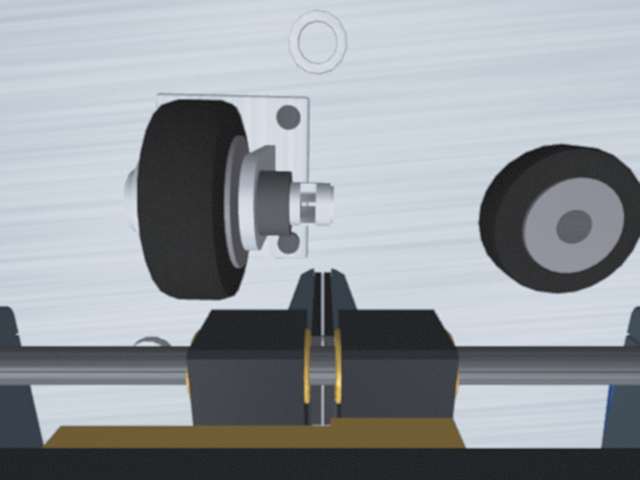

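The axle is home: the rod sticks out of the boss at u=290–333, with the hole near (308,203). I'll crop in on it.

```bash
python3 -c "
import cv2
i=cv2.imread('pics/w3.png')[172:235,270:354]
cv2.imwrite('pics/z3.png',cv2.resize(i,None,fx=8,fy=8,interpolation=cv2.INTER_CUBIC))
g=cv2.cvtColor(i,6);print(g[8:54:1,38-6:38+8:2])"
```

```text
[[211 209 184 176 213 213 212]
 [197 196 171 169 203 204 202]
 [175 173 164 162 183 183 183]
 [183 185 182 180 186 184 179]
 [210 211 211 212 211 210 204]
 [217 216 216 217 217 217 214]
 [216 213 216 217 217 216 213]
 [216 214 216 215 216 214 212]
 [217 216 215 216 215 213 212]
 [213 216 216 217 215 215 212]
 [213 214 215 214 214 213 212]
 [201 201 202 201 202 201 199]
 [179 181 180 176 178 177 179]
 [155 155 154 151 150 151 148]
 [140 135 133 133 129 126 126]
 [134 131 128 123 121 113 118]
 [132 130 126 122 120 116 117]
 [134 130 125 120 119 118 119]
 [133 131 131 128 122 118 122]
 [135 131 132 130 125 121 128]
 [137 138 134 133 131 130 132]
 [147 153 145 146 149 145 150]
 [175 182 161 166 184 179 183]
 [195 204 178 182 214 214 211]
 [201 205 178 182 220 220 218]
 [182 193 167 168 196 196 200]
 [148 155 138 137 148 153 160]
 [130 130 126 120 115 114 133]
 [126 124 123 115 111 107 125]
 [122 123 121 112 113 111 126]
 [121 120 117 110 112 113 124]
 [119 116 113 109 111 107 125]
 [113 113 112 109 111 107 125]
 [114 114 112 109 110 110 125]
 [110 112 109 109 110 109 123]
 [111 111 111 111 110 109 123]
 [112 115 115 111 110 112 129]
 [120 121 120 119 119 114 132]
 [127 129 125 122 118 114 137]
 [131 130 125 124 120 116 137]
 [135 129 127 125 121 117 137]
 [144 136 133 131 128 122 137]
 [164 161 158 155 152 151 157]
 [194 193 192 191 190 190 187]
 [216 216 212 213 215 213 209]
 [215 214 205 210 219 217 214]]
```

View pics/z3.png

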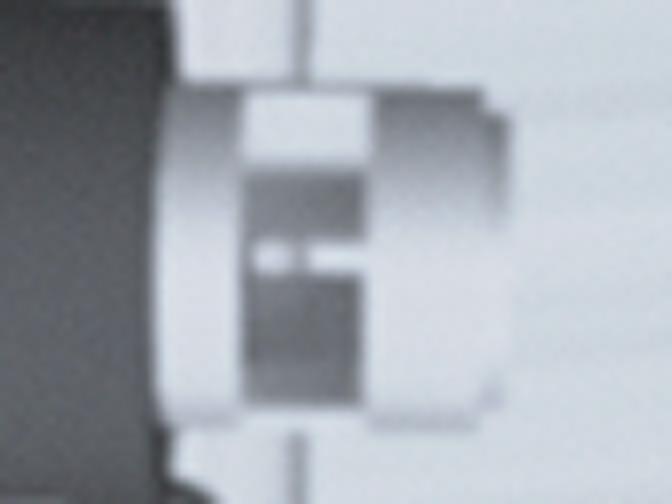

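The crop shows a bright see-through slit at v≈202–206 in the hole, which spans u=300–316. From this angle I can't tell which way the rod is turned, so I'll look again with the camera straight above it.

>>> step_arm:
  linear:
    - [-0.06,0,0]
    - [-0.12,0,0]
    - [-0.12,0,0]
    - [-0.12,0,0]
  turn: [0,0,0,0]

```text
time_s: 10.5
ee_pos: [622.4, 206.6, 106.9]
ee_rot: [180.0, 0.0, 175.2]
force: [-0.3, 0.3, -0.6]
gripper_width: 0.8
gripper_force: 0.0
```

```bash
python3 -c "
from h import *
f=grab('wrist','w4.png');p=pose();print(p[1]['ee_pos'],p[1]['ee_rot'])
y=np.array([.083,.9965,0]);c=np.array([540.4,161.5,0])
q=proj(f,c+47*y+[0,0,85]);print(q,f['T'][:3,3])
u,v=q.astype(int)
i=f['color'][v-45:v+30,u-50:u+50];a=cv2.imread('pics/w3.png')[166:241,258:358]
g=cv2.cvtColor(i,6);k=g.shape
cv2.imwrite('pics/z4.png',cv2.resize(np.vstack([i]),None,fx=8,fy=8,interpolation=cv2.INTER_CUBIC));print('crop origin',u-50,v-45)
"
```

```text
[622.12244233 206.63941646 106.74114106] [1.79976557e+02 9.68294036e-03 1.75183982e+02]
[311.4 122.3] [542.43793166 212.93983411 266.6276312 ]
crop origin 261 77
```

View pics/z4.png

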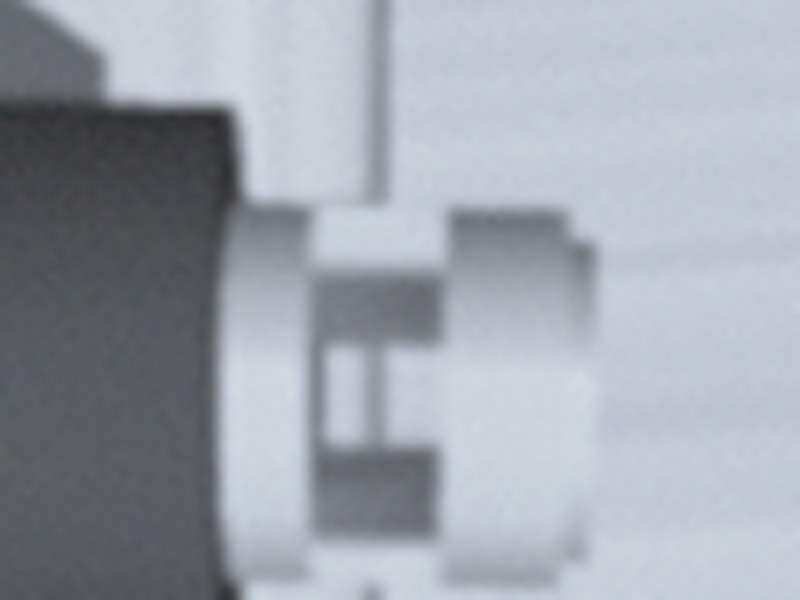

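From straight above, the slit opens to 5.6 mm, at crop y 345–450 and centred at (308.1,126.7). The hole is therefore nearly upright, with only about 2–3° of turn. Next I'll compute its position and set up the look at the rack.

```bash
python3 -c "
from h import *
f=grab('wrist')
print(onz(f,308.1,126.7,80).round(1),'rod end',onz(f,261+595/8,126.7,78),'boss face',onz(f,261+232/8,126.7,82))
move([560,-222,230],175.2)
"
```

```text
[545.8 206.7  80. ] rod end [546.78468175 218.30440124  78.        ] boss face [545.07752633 199.17057031  82.        ]
lin [ 0.0863 -1.4409 -0.4117] turn -0.0 (yaw now 175.19)
```

>>> step_arm:
  linear:
    - [0,0.0,-0.2]
    - [0,-0.1,-0.33]
    - [0.02,-0.28,-0.33]
    - [0.05,-0.46,-0.33]
    - [0.05,-0.64,-0.33]
    - [0.05,-0.82,-0.33]
    - [0.05,-1.0,-0.33]
  turn: [0,0,0,0,0,0,0]

```text
time_s: 11.48
ee_pos: [581.7, -92.4, 205.4]
ee_rot: [180.0, 0.0, 175.2]
force: [0.8, 0.2, -0.2]
gripper_width: 0.7
gripper_force: 0.0
```

```bash
python3 -c "
from h import *
move([580,-226,150],175.2)
"
```

```text
lin [-0.0314 -0.4442  0.1847] turn 0.0 (yaw now 175.21)
```

>>> step_arm:
  linear:
    - [-0.03,-0.18,0.0]
    - [-0.03,-0.36,0.06]
    - [-0.03,-0.42,0.18]
    - [-0.03,-0.42,0.18]
    - [-0.03,-0.42,0.18]
  turn: [0,0,0,0,0]

```text
time_s: 12.1
ee_pos: [581.4, -216.6, 152.2]
ee_rot: [180.0, 0.1, 175.2]
force: [0.6, -0.3, 0.3]
gripper_width: -0.2
gripper_force: 0.0
```

```bash
python3 -c "
from h import *
f=grab('wrist');p=pose();print(p[1]['ee_pos'],p[1]['ee_rot'])
q=proj(f,np.array([500,-226,101]));print(q)
u,v=q.astype(int);u0=max(u-100,0);v0=max(v-75,0)
i=f['color'][v0:v0+150,u0:u0+200];print(u0,v0)
m=(cv2.cvtColor(i,6)<55).astype(np.uint8)
cs,_=cv2.findContours(m,0,2)
for c in cs:
    if cv2.contourArea(c)>60:
        r=cv2.minAreaRect(c+[u0,v0]);print(r,[onz(f,*r[0],101).round(1)])
cv2.imwrite('pics/z5.png',cv2.resize(i,None,fx=4,fy=4,interpolation=cv2.INTER_CUBIC));cv2.imwrite('pics/w5.png',f['color'])
"
```

```text
[ 581.8373774  -216.45176605  152.72634153] [-1.79988057e+02  1.43323151e-01  1.75255613e+02]
[289.1 116.2]
189 41
((210.44178771972656, 141.57191467285156), (44.44243621826172, 34.428401947021484), 65.55604553222656) [array([ 508.6, -265.3,  101. ])]
((290.6647033691406, 117.24119567871094), (45.0130729675293, 25.272401809692383), 77.47119140625) [array([ 500.5, -225.3,  101. ])]
((369.0293884277344, 78.8823471069336), (40.988162994384766, 24.867294311523438), 59.036251068115234) [array([ 486.5, -187.1,  101. ])]
```

View pics/z5.png

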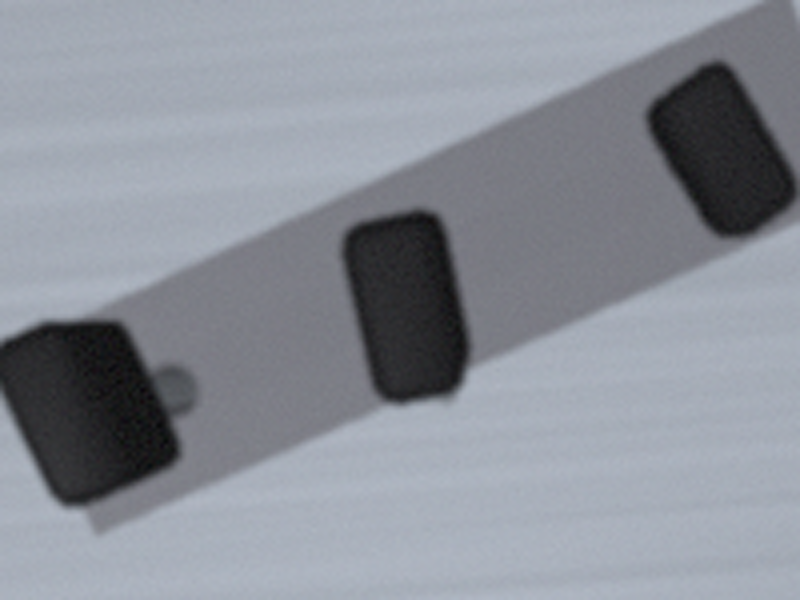

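The middle clip's head (rect centre (290.7,117.2), long axis 13° off vertical in the image) is bare on top, and its bow just shows at the lower edge, on the +x side. The left pin shows only a leg hole, so the middle one is the long clip. Clip yaw is about 8°, so I'll grasp along clip x with tool yaw 98.

```bash
python3 -c "
from h import *
move([500.5,-225.3,150],98)
"
```

```text
lin [ 0.2678 -0.0518  0.0084] turn 0.2146 (yaw now 175.26)
```

>>> step_arm:
  linear:
    - [0.05,-0.01,0]
    - [0.1,-0.02,0]
    - [0.15,-0.03,0]
    - [0.2,-0.04,0]
    - [0.2678,-0.0518,0]
    - [0.2678,-0.0518,0]
    - [0.2678,-0.0518,0]
    - [0.2678,-0.0518,0]
    - [0.2678,-0.0518,0]
    - [0.2678,-0.0518,0]
  turn: [0.027,0.054,0.081,0.108,0.135,0.162,0.189,0.2146,0.2146,0.2146]
  fingers: -0.3

```text
time_s: 13.4
ee_pos: [500.1, -225.7, 151.9]
ee_rot: [179.9, 0.0, 98.1]
force: [0.5, 0.6, -0.1]
gripper_width: 59.5
gripper_force: 0.0
```

```bash
python3 -c "
from h import *
f=grab('wrist','w6.png');p=pose();print(p[1]['ee_pos'],p[1]['ee_rot'],p[1]['gripper_width'])
i=f['color'];m=(cv2.cvtColor(i,6)<60).astype(np.uint8)
q=proj(f,np.array([500.5,-225.3,101]));print(q,proj(f,np.array([500.5,-225.3,67])))
cs,_=cv2.findContours(m,0,2)
for c in cs:
    if cv2.contourArea(c)>60: print(cv2.minAreaRect(c),cv2.boundingRect(c))
move([500.5,-225.3,82],98)
"
```

```text
[ 499.93624811 -225.78747452  151.69653495] [1.79943140e+02 3.12261577e-02 9.80791379e+01] 59.57920690334761
[323.6 272.6] [323.3 252.8]
((319.5, 374.5), (209.0, 639.0), 90.0) (0, 270, 640, 210)
((323.5, 264.0), (34.0, 39.0), 90.0) (304, 247, 40, 35)
((304.7293395996094, 177.79638671875), (21.96951675415039, 36.400474548339844), 68.96248626708984) (287, 163, 38, 31)
((634.4999389648438, 76.5), (46.99999237060547, 8.999998092651367), 90.0) (630, 53, 10, 48)
lin [0.0015 0.0019 0.2323] turn 0.0002 (yaw now 98.08)
```

>>> step_arm:
  linear:
    - [0.001,0.002,0.08]
    - [0.001,0.002,0.16]
    - [0.001,0.002,0.22]
    - [0.001,0.002,0.232]
    - [0.001,0.002,0.232]
    - [0.001,0.002,0.232]
  turn: [0,0,0,0,0,0]

```text
time_s: 14.2
ee_pos: [500.7, -226.0, 82.3]
ee_rot: [179.9, 0.1, 97.9]
force: [-0.5, -0.4, -0.2]
gripper_width: 59.6
gripper_force: 0.0
```

>>> step_arm:
  linear:
    - [0,0,0]
    - [0,0,0]
    - [0,0,0]
    - [0,0,0]
    - [0,0,0]
    - [0,0,0]
  turn: [0,0,0,0,0,0]
  fingers: 1
  force: 45

```text
time_s: 14.95
ee_pos: [499.0, -225.8, 81.3]
ee_rot: [-179.9, -0.0, 97.9]
force: [-3.9, -1.2, 3.3]
gripper_width: 21.8
gripper_force: 44.6
```

>>> step_arm:
  linear:
    - [0,-0.005,-0.01]
    - [0,-0.005,-0.05]
    - [0,-0.005,-0.12]
    - [0,-0.005,-0.25]
    - [0,-0.005,-0.4]
    - [0,-0.005,-0.4]
  turn: [0,0,0,0,0,0]

```text
time_s: 15.7
ee_pos: [501.9, -227.0, 206.4]
ee_rot: [179.4, 0.3, 97.9]
force: [0.2, -0.3, -2.3]
gripper_width: 21.4
gripper_force: 44.7
```

```bash
python3 -c "
from h import *
p=pose();print(p[1]['ee_pos'],p[1]['ee_rot'],p[1]['gripper_width'],p[1]['force'])
move([545.8,208,205],85)
"
```

```text
[ 501.86417388 -226.97468685  206.43108721] [179.40563028   0.32415855  97.92751805] 21.377899483680782 [ 0.20590193 -0.30245696 -2.3318847 ]
lin [1.4159e+00 3.4500e-01 3.0000e-04] turn 0.0359 (yaw now 97.93)
```

>>> step_arm:
  linear:
    - [0.1,0.02,-0.08]
    - [0.25,0.06,-0.1]
    - [0.42,0.1,-0.1]
    - [0.6,0.14,-0.1]
    - [0.78,0.19,-0.1]
    - [0.95,0.23,-0.1]
  turn: [0,0.01,0.02,0.03,0.0359,0.0359]

```text
time_s: 16.45
ee_pos: [527.8, 68.1, 231.0]
ee_rot: [180.0, -0.1, 85.0]
force: [-0.1, -0.2, -0.5]
gripper_width: 21.5
gripper_force: 44.8
```

```bash
python3 -c "
from h import *
move([545.8,208,200],85)
"
```

```text
lin [0.4698 0.0191 0.1039] turn 0.0 (yaw now 85.00)
```

>>> step_arm:
  linear:
    - [0.15,0.005,0]
    - [0.32,0.012,0]
    - [0.44,0.019,0]
    - [0.455,0.019,0.07]
    - [0.455,0.019,0.16]
    - [0.455,0.019,0.18]
    - [0.455,0.019,0.18]
    - [0.455,0.019,0.18]
  turn: [0,0,0,0,0,0,0,0]

```text
time_s: 17.45
ee_pos: [546.0, 201.4, 178.6]
ee_rot: [179.9, -0.1, 85.0]
force: [0.4, -0.2, -0.2]
gripper_width: 21.4
gripper_force: 44.8
```

```bash
python3 -c "
from h import *
f=grab('wrist','w7.png');T,s=pose();print(s['ee_pos'],s['ee_rot'],s['force'],s['gripper_width'])
tip=T@np.array([0,0,75,1]);print('tip px',proj(f,tip[:3]),'hole px',proj(f,np.array([545.8,207.5,85])))
u,v=proj(f,tip[:3]).astype(int)
i=f['color'][v-60:v+60,u-80:u+80];print(u-80,v-60)
cv2.imwrite('pics/z7.png',cv2.resize(i,None,fx=5,fy=5,interpolation=cv2.INTER_CUBIC))
"
```

```text
[545.93782357 201.39152458 178.60070201] [ 1.79879875e+02 -6.60181392e-02  8.49842916e+01] [-0.11174395 -1.04580792 -0.81456225] 21.604842908386892
tip px [322.6 258.6] hole px [321.1 240. ]
242 198
```

View pics/z7.png

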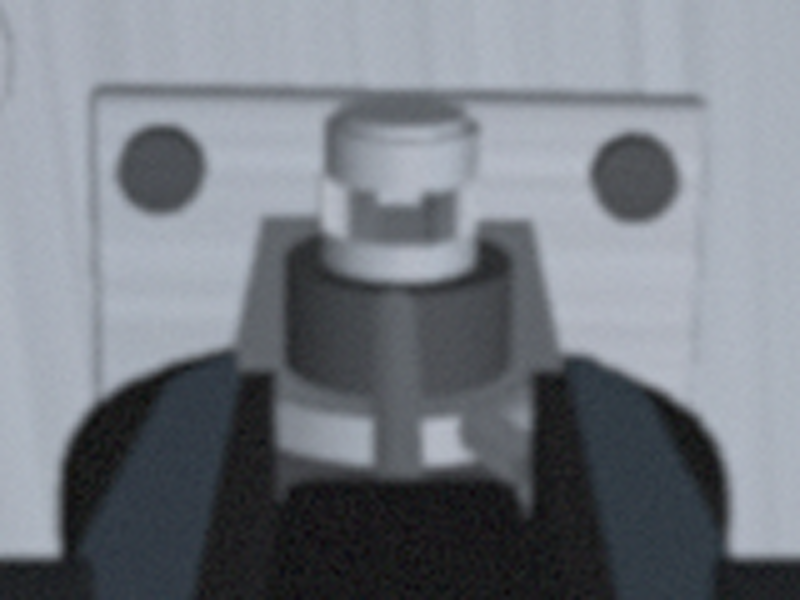

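The crop shows the leg's lower end at crop (398,~308), pixel (321.6,259.5). The hole mouth is centred at crop (402,217), pixel (322.4,241.4), with a see-through notch about 6 mm wide at its far edge. The clip is held straight.

```bash
python3 -c "
from h import *
f=grab('wrist');T,s=pose();print(s['ee_pos'],s['ee_rot'])
a=onz(f,321.6,259.5,104);b=onz(f,322.4,241.4,85);print(a,b,'tool shift mm',T[:3,:3].T@(b-a))
# leg edges by profile across the bar below the tip
g=cv2.cvtColor(f['color'],6)
for v in range(252,272,2): print(v,g[v,308:336])
"
```

```text
[545.83092371 201.3555377  178.55368113] [ 1.79887068e+02 -6.23521785e-02  8.49855976e+01]
[545.45543705 201.05209145 104.        ] [546.46562488 206.44608888  85.        ] tool shift mm [ 5.44096993  0.49739058 19.00694969]
252 [ 67  85 100 116 124 132 141 150 158 164 167 170 174 174 179 181 183 181
 181 180 179 176 167 160 150 134 113  92]
254 [ 54  50  52  53  54  62  75  82  86  96 102 103 108 113 119 120 118 110
 107 105 101  94  83  70  62  55  50  49]
256 [62 65 65 64 65 66 63 60 63 64 68 77 83 83 79 74 69 60 61 62 61 65 64 71
 71 71 75 74]
258 [ 64  67  68  70  67  71  71  76  79  82  88  94  99 101  99  98  90  84
  80  82  80  84  81  81  82  78  81  79]
260 [ 65  62  66  70  68  72  74  75  78  83  93  93  96  99 101 100  96  90
  81  81  81  81  83  80  77  78  79  80]
262 [ 66  66  65  66  71  71  69  74  79  84  85  91  97 101  98  98  97  86
  83  82  82  79  81  80  81  80  76  76]
264 [ 64  64  68  66  71  75  71  73  78  82  89  91  97  97  98 101  96  90
  81  82  81  83  83  81  80  79  76  78]
266 [62 62 65 70 70 71 73 77 78 81 89 92 97 99 98 99 96 89 84 82 78 82 80 81
 80 80 78 76]
268 [ 69  67  67  68  70  71  74  75  78  81  87  90  96  98  99 100  96  93
  85  80  79  80  83  79  80  80  79  78]
270 [ 62  66  66  69  67  71  69  70  79  85  87  92  98  99 101  99  99  92
  83  81  81  81  81  81  79  81  76  78]
```

>>> step_arm:
  linear:
    - [0.01,0.002,0.0]
    - [0.018,0.002,0.02]
    - [0.018,0.002,0.04]
    - [0.018,0.002,0.045]
    - [0.018,0.002,0.045]
  turn: [0,0,0,0,0]

```text
time_s: 18.18
ee_pos: [546.2, 206.5, 163.6]
ee_rot: [-180.0, 0.0, 85.0]
force: [0.5, -0.5, -0.8]
gripper_width: 21.6
gripper_force: 44.8
```

```bash
python3 -c "
from h import *
f=grab('wrist','w8.png');T,s=pose();print(s['ee_pos'],s['ee_rot'],s['force'])
g=cv2.cvtColor(f['color'],6)
print('pred tip',proj(f,(T@np.array([0,0,75,1]))[:3]),'pred hole',proj(f,np.array([546.4,206.4,85])))
for v in range(226,272,1): print(v,g[v,304:342:2])
"
```

```text
[546.32646015 206.57200974 163.90031054] [-1.79995832e+02 -1.91604200e-03  8.50016806e+01] [ 0.19368288 -0.12148048 -0.90653581]
pred tip [322.9 258.6] pred hole [323.1 256.7]
226 [121 122 120 121 125 127 127 126 127 126 132 131 134 134 137 134 135 142
 147]
227 [114 115 114 118 118 115 115 115 115 112 117 116 115 115 116 116 115 120
 119]
228 [136 135 135 131 136 136 135 134 131 133 129 130 130 128 126 126 124 124
 125]
229 [155 156 156 157 156 152 153 144 143 143 140 144 145 148 149 148 147 148
 148]
230 [169 167 169 167 162 152 148 139 135 136 137 140 146 151 159 162 163 163
 161]
231 [171 173 172 160 146 131 118 112 111 109 112 114 118 131 146 157 170 168
 169]
232 [171 174 168 137 115 105 100  99  97  97  99  99 103 107 117 133 161 169
 173]
233 [174 175 158 115  97  97  93  98 100  97 100  97  97  96  95 104 145 172
 176]
234 [176 172 136 102  98  98  99 100  97 100  96 100  98  98  96  98 125 162
 175]
235 [175 158 110  97 104 104 100 100  99  99  99  97  98  98 101 106 118 147
 175]
236 [173 152  97  97 109 112 112 109 106 106 107 107 107 115 120 131 123 125
 172]
237 [173 15
[... 2193 characters left out ...]
16 168 175 176 174 166 155 110
  52]
264 [ 47  68 104 120 137 149 121  85  97 100 116 174 182 183 178 166 151 108
  48]
265 [ 48  66 101 119 137 148 122  85  96  95 115 177 183 182 177 166 150  98
  48]
266 [ 47  55  90 117 136 149 122  85  95  97 115 174 182 182 178 165 145  84
  50]
267 [ 47  49  71 104 129 146 121  87  94  98 115 177 182 180 174 155 120  57
  46]
268 [ 47  41  50  74 111 133 113  85  93  97 108 171 175 163 150 118  83  50
  46]
269 [ 52  48  49  47  71  90  95  84  97  99 103 150 148 122 104  73  49  45
  53]
270 [ 53  51  51  52  49  55  75  88  94 101  96 100  92  74  61  47  44  56
  64]
271 [ 55  54  62  56  50  52  67  87  93 100  94  66  50  52  52  57  62  67
  71]
```

>>> step_arm:
  linear:
    - [0.0035,0.003,0.0]
    - [0.0035,0.003,0.004]
    - [0.0035,0.003,0.008]
    - [0.0035,0.003,0.012]
    - [0.0035,0.003,0.015]
    - [0.0035,0.003,0.018]
    - [0.0035,0.003,0.018]
  turn: [0,0,0,0,0,0,0]

```text
time_s: 19.1
ee_pos: [547.2, 207.6, 158.5]
ee_rot: [-180.0, -0.0, 85.0]
force: [0.6, 0.8, 0.5]
gripper_width: 21.6
gripper_force: 44.8
```

>>> step_arm:
  linear:
    - [0,0,0.003]
    - [0,0,0.006]
    - [0,0,0.009]
    - [0,0,0.012]
    - [0,0,0.012]
  turn: [0,0,0,0,0]

```text
time_s: 19.73
ee_pos: [547.2, 207.5, 154.8]
ee_rot: [-180.0, 0.0, 85.0]
force: [0.3, -0.3, -1.1]
gripper_width: 21.8
gripper_force: 44.8
```

>>> step_arm:
  linear:
    - [0,0,0.004]
    - [0,0,0.008]
    - [0,0,0.012]
    - [0,0,0.016]
    - [0,0,0.02]
    - [0,0,0.02]
  turn: [0,0,0,0,0,0]

```text
time_s: 20.48
ee_pos: [547.2, 207.6, 148.9]
ee_rot: [-180.0, -0.0, 85.0]
force: [0.3, -0.0, -0.7]
gripper_width: 21.6
gripper_force: 44.8
```

>>> step_arm:
  linear:
    - [0,0,0.006]
    - [0,0,0.012]
    - [0,0,0.018]
    - [0,0,0.024]
    - [0,0,0.03]
    - [0,0,0.036]
    - [0,0,0.042]
    - [0,0,0.042]
  turn: [0,0,0,0,0,0,0,0]

```text
time_s: 21.48
ee_pos: [547.2, 207.5, 136.2]
ee_rot: [-180.0, 0.0, 85.0]
force: [-0.4, -0.3, -1.6]
gripper_width: 21.5
gripper_force: 44.8
```

>>> step_arm:
  linear:
    - [0,0,0.005]
    - [0,0,0.01]
    - [0,0,0.015]
    - [0,0,0.02]
    - [0,0,0.025]
    - [0,0,0.03]
    - [0,0,0.03]
  turn: [0,0,0,0,0,0,0]

```text
time_s: 22.35
ee_pos: [547.2, 207.5, 127.2]
ee_rot: [-180.0, 0.0, 85.0]
force: [0.1, 0.9, -1.5]
gripper_width: 21.4
gripper_force: 44.8
```

>>> step_arm:
  linear:
    - [0,0,0.004]
    - [0,0,0.008]
    - [0,0,0.012]
    - [0,0,0.016]
    - [0,0,0.016]
  turn: [0,0,0,0,0]

```text
time_s: 22.98
ee_pos: [547.2, 207.6, 122.4]
ee_rot: [-180.0, 0.0, 85.0]
force: [-0.2, 0.1, -0.4]
gripper_width: 21.8
gripper_force: 44.8
```

>>> step_arm:
  linear:
    - [0,0,0.004]
    - [0,0,0.008]
    - [0,0,0.012]
    - [0,0,0.016]
    - [0,0,0.016]
  turn: [0,0,0,0,0]

```text
time_s: 23.6
ee_pos: [547.7, 207.8, 118.9]
ee_rot: [179.9, -0.0, 85.0]
force: [-0.3, -0.1, 7.0]
gripper_width: 21.8
gripper_force: 44.8
```

Bow contact, at 7 N. I'll continue slowly.

>>> step_arm:
  linear:
    - [0,0,0.004]
    - [0,0,0.008]
    - [0,0,0.01]
    - [0,0,0.01]
  turn: [0,0,0,0]

```text
time_s: 24.1
ee_pos: [547.9, 207.9, 117.2]
ee_rot: [179.9, -0.1, 85.0]
force: [-3.1, -1.5, 12.8]
gripper_width: 21.4
gripper_force: 44.9
```

>>> step_arm:
  linear:
    - [0,0,0.003]
    - [0,0,0.006]
    - [0,0,0.008]
    - [0,0,0.008]
  turn: [0,0,0,0]

```text
time_s: 24.6
ee_pos: [547.9, 207.8, 114.2]
ee_rot: [179.9, -0.1, 85.0]
force: [-1.6, -0.4, 7.9]
gripper_width: 21.5
gripper_force: 44.8
```

>>> step_arm:
  linear:
    - [0,0,0.004]
    - [0,0,0.008]
    - [0,0,0.012]
    - [0,0,0.016]
    - [0,0,0.016]
  turn: [0,0,0,0,0]

```text
time_s: 25.22
ee_pos: [547.7, 207.8, 108.8]
ee_rot: [179.9, -0.1, 85.0]
force: [-0.6, 0.0, 5.0]
gripper_width: 21.8
gripper_force: 44.8
```

>>> step_arm:
  linear:
    - [0,0,0.004]
    - [0,0,0.008]
    - [0,0,0.012]
    - [0,0,0.016]
    - [0,0,0.016]
  turn: [0,0,0,0,0]

```text
time_s: 25.85
ee_pos: [547.0, 207.4, 102.1]
ee_rot: [-180.0, 0.0, 85.0]
force: [0.2, 1.4, -0.7]
gripper_width: 21.5
gripper_force: 44.8
```

>>> step_arm:
  linear:
    - [0,0,0.003]
    - [0,0,0.005]
    - [0,0,0.007]
    - [0,0,0.007]
  turn: [0,0,0,0]

```text
time_s: 26.35
ee_pos: [547.2, 207.5, 100.6]
ee_rot: [-180.0, 0.0, 85.0]
force: [-0.7, 0.6, -0.8]
gripper_width: 21.8
gripper_force: 44.8
```

>>> step_arm:
  linear:
    - [0,0,0.003]
    - [0,0,0.005]
    - [0,0,0.005]
  turn: [0,0,0]

```text
time_s: 26.72
ee_pos: [547.3, 207.6, 99.5]
ee_rot: [180.0, -0.0, 85.0]
force: [-1.3, -0.2, 1.9]
gripper_width: 21.4
gripper_force: 44.8
```

>>> step_arm:
  linear:
    - [0,0,0.003]
    - [0,0,0.004]
    - [0,0,0.004]
  turn: [0,0,0]

```text
time_s: 27.1
ee_pos: [547.3, 207.6, 99.2]
ee_rot: [180.0, -0.0, 85.0]
force: [-2.8, -1.0, 9.0]
gripper_width: 21.6
gripper_force: 44.8
```

The clip is seated. Now I'll release and retreat upward.

>>> step_arm:
  linear:
    - [0,0,-0.002]
    - [0,0,-0.002]
    - [0,0,-0.002]
    - [0,0,-0.002]
    - [0,0,-0.002]
  turn: [0,0,0,0,0]
  fingers: -0.1

```text
time_s: 27.72
ee_pos: [547.3, 207.6, 98.4]
ee_rot: [-180.0, 0.0, 85.0]
force: [-0.1, -0.5, -0.2]
gripper_width: 50.0
gripper_force: 0.0
```

>>> step_arm:
  linear:
    - [0,0,-0.05]
    - [0,0,-0.15]
    - [0,0,-0.3]
    - [0,0,-0.4]
    - [0,0,-0.4]
    - [0,0,-0.4]
  turn: [0,0,0,0,0,0]

```text
time_s: 28.48
ee_pos: [546.7, 207.4, 218.1]
ee_rot: [-179.9, 0.0, 85.0]
force: [0.0, -0.4, 0.3]
gripper_width: 50.0
gripper_force: 0.0
```

```bash
python3 -c "
from h import *
f=grab('wrist','w9.png');T,s=pose();print(s['ee_pos'],s['force'],s['gripper_width'])
# head top expected at hole, z=119; bottom 85
c=np.array([546.8,207.5,0])
print('pred top',proj(f,c+[0,0,119]),'pred if 4 high',proj(f,c+[0,0,123]))
x=np.array([.996,-.087,0]);y=np.array([.087,.996,0])
for a in(-11,11):
  for b in(-6,6):print(proj(f,c+a*x+b*y+[0,0,119]),end=' ')
print(proj(f,c+6*y+[0,0,85]))
m=(cv2.cvtColor(f['color'],6)<50).astype(np.uint8);cs,_=cv2.findContours(m,0,2)
for k in cs:
  if cv2.contourArea(k)>100: print(cv2.boundingRect(k),cv2.minAreaRect(k))
h=grab('scene','s9.png');print('scene',proj(h,c+[0,0,119]),proj(h,c+[0,0,85]))
u,v=proj(h,c+[0,0,100]).astype(int);g=cv2.cvtColor(h['color'],6);print(g[v-16:v+14,u-12:u+13:2])
"
```

```text
[546.48892957 207.28539941 217.38929866] [-0.20639946 -0.07046053  0.35480297] 50.28802212957921
pred top [322.8 246.2] pred if 4 high [322.8 248. ]
[305.7 255.1] [305.5 237.1] [339.9 255.1] [340.1 237.1] [322.7 224.1]
(392, 386, 10, 34) ((396.5, 402.5), (33.0, 9.0), 90.0)
(243, 386, 10, 34) ((247.5, 402.5), (33.0, 9.0), 90.0)
(411, 311, 182, 114) ((484.1893615722656, 352.38433837890625), (105.34769439697266, 192.83395385742188), 63.77803039550781)
(0, 311, 640, 169) ((319.5, 395.0), (168.0, 639.0), 90.0)
(629, 308, 11, 33) ((634.0, 324.0), (32.0, 10.0), 90.0)
(380, 273, 41, 74) ((400.0, 309.5), (73.0, 40.0), 90.0)
(230, 260, 149, 87) ((301.75030517578125, 297.28082275390625), (79.03124237060547, 156.34678649902344), 78.1469955444336)
(303, 227, 41, 28) ((322.780029296875, 240.54000854492188), (26.34825897216797, 40.437644958496094), 86.8201675415039)
(292, 0, 116, 84) ((349.5, 41.5), (83.0, 115.0), 90.0)
scene [398.9 158. ] [397.1 169.7]
[[126 126 126 126 127 128 128 127 127 127 129 128 127]
 [126 126 125 126 128 128 128 128 128 128 128 128 126]
 [127 126 126 127 128 129 128 127 128
[... 803 characters left out ...]
25  82  39  37  36  36  66 120 128 127]
 [ 59  93 122 123  74  37  37  37  37  75 123 128 127]
 [ 44  68 107 119  71  37  37  37  39  84 125 127 128]
 [ 42  48  81 104  70  38  37  37  39  92 126 127 129]
 [ 43  42  57  81  66  44  39  36  42  99 127 128 129]
 [ 42  42  45  57  62  54  47  38  54 107 127 128 128]
 [ 43  42  43  45  57  66  62  42  69 116 128 129 128]
 [ 42  43  43  43  53  68  74  65  90 120 128 128 128]
 [ 43  44  43  42  46  63  81  93 110 123 129 129 128]
 [ 43  43  44  43  44  55  82 108 121 125 128 129 127]
 [ 43  44  44  44  43  49  75 104 120 126 129 128 127]
 [ 43  43  43  43  45  45  64  92 111 126 128 127 128]
 [ 43  42  43  43  43  43  57  84 106 125 128 126 128]]
```

```bash
python3 -c "
from workcell import env
print(env.job_done())"
```

```text
the job is handed in; nothing more can be done
None
```

The axle is pushed home, the long R-clip is pushed fully down through its hole with the bow sprung over the axle, and the gripper has let go; I handed the job in at about 28.6 s, with no verdict shown.

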